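# Set the cookbook stand's back rest

## Task

Two cookbook stands with wire back rests stand side by side on the worktop. Swing up the back rest of the wider stand until it slopes at 60 degrees to the worktop, ready for a cookbook, and let go so that it stays there by its own stiff hinge. Leave the narrower stand's rest as it is.

Things in the scene. Friction and masses are not known exactly. Their poses are not given: they have to be found in the camera images.
- wide_rest (a joint): angle of the wider stand's back rest above the worktop, rad: 0 is folded flat on its base (pointing away from the robot), 1.571 is upright; it stops at 1.75. It starts between 0.3 and 0.65. Stiff friction hinge: about 2 to 4 N at the top bar moves it, and it stays where it is left.
- wide_bar (a point): middle of the top bar of the wider stand's back rest: a bare round steel bar 12 mm in diameter and 128 mm long, parallel to the hinge and 160 mm from it; own y along the bar, own x from the hinge to the bar. 55 mm to either side of this point and 94 mm down the rest the frame is open, with only this bar across; further down is a grid of thin wires.
- wide_hinge (a point): middle of the wider stand's hinge line, 26 mm above the worktop; own y along the hinge, x level, away from the robot (the way the folded rest points), z up. It is 25 mm behind the front edge of the wooden base, which is 180 mm wide, 170 mm deep, 14 mm thick, has a 30 mm high front lip, is turned up to 0.3 rad about the vertical and stands firm (does not slide).
- narrow_bar (a point): middle of the top bar of the other, narrower stand's back rest, which is to be left alone: base 100 mm wide, bar 48 mm long, otherwise the same make and size; its rest starts anywhere between 0.4 and 1.3 rad. The two stands may be either way round, left or right.

How it is judged (in metres and radians):
At the end, for the whole second after the job is handed in: The wider stand's back rest stands still at 60 degrees to the worktop, within 10 degrees either way (value of joint wide_rest between 0.873 and 1.222 rad and velocity of joint wide_rest between -0.05 and 0.05 rad/s); the robot touches nothing.
It fails at once if the narrower stand's back rest is moved (its top bar by more than 20 mm) (distance of narrow_bar from where it was at the start of the episode above 0.02 m).
It also fails if it takes over 32 s, if anything falls off the work surface, if the arm or the gripper's body presses on something with over 40 N, if the wrist force passes 120 N, or if a joint passes its speed limit or range.

## Robot

A 6-joint arm with a two-finger parallel gripper is mounted at the origin on a cart in front of the work surface, level with it; the furniture and walls round the work are solid. World frame = base frame: x ahead of the robot, y to its left, z up, the work surface at z = 0. Lengths are in mm, angles in rad, forces in N, time in s.
With the tool pointing down it reaches from about 275 to 750 mm from the base axis. Payload 10.2 kg.
Tool frame: the origin (TCP) lies at the very end of the fingers, on their centre line; the grasp point (between the pads) lies 19 mm behind it; z points along the fingers, y is the line along which they close (so a half turn about z gives the same grasp; the last joint's range is limited). The gripper opens to 85 mm and grips with 20 to 120 N. Pads are 22 mm wide; open, the fingers measure 114 mm over their backs; the gripper's body (76 mm by 85 mm) begins 54 mm behind the grasp point. The pads swing forward as they close: fully open they stand 13 mm farther back than shut.
Start: joints at [-0.223, 0.313, 1.498, -0, 1.331, -0.223], TCP at [525.006, -0.013, 231.294] pointing down, gripper open.
Joint ranges: [-2.94, 2.94], [-0.97, 2.17], [0.19, 2.56], [-1.23, 4.37], [0.02, 3.11], [-2.88, 2.88]. Speed limits (rad/s): [2.39, 2.39, 3.01, 3.14, 3.14, 3.14].

## Interface

Orientations are given as a unit quaternion [w, x, y, z].
In Python, from rig import monitor, eyes, job gives the robot as it stands. The module is installed in compiled form; this text tells all that it offers.
- The arm moves only by the tool send_rows, never from a script. Its argument "targets" is one flat list of numbers, 7 for each row, row after row: the turn, a rotation vector about the tool's x, y, z in degrees, then the shift along the tool's x, y, z in units of 60 mm (1.0 is 60 mm), then the opening, from -1 (shut) to 1 (fully open), so that 0 is half open. A call has 1 to 5 rows; each row shifts and turns the commanded pose from where the row before left it, along the tool's axes as they then stand; what a row does not reach is not made up. A row lasts 1/8 s, in which the tool goes at most 62.5 mm and 10.7 degrees, less where a joint would pass 70% of its speed; a pose out of reach is approached as far as the arm can. A call is refused whole if a number of a shift passes 1 or a number of a turn 10.7, either way. A call with a gripper value outside its range is refused whole. The fingers move at their own pace and stop on an object; "newtons" is the grip in N (left out, the last holds). Time passes only in rows, so rows that do not move let the fingers close. It gives the time, the measured TCP pose, the force, the opening and the grip force at its end, in the units of the state.
- monitor.sense(): the state, without advancing time (a new reading comes with each control period).
- eyes.capture(name): name is "scene" or "side" or "wrist"; returns a dict with "img" (480x640x3 uint8, red, green, blue), "K" (3x3 intrinsics, pixels), "distortion" ([k1, k2, p1, p2, k3] as OpenCV has them; the pictures are not rectified), "R" (3x3) and "t" (3): a world point X has camera coordinates R X + t. Camera axes: x right, y down, z forward; pixel columns grow to the right and rows downward; lengths in mm; the calibration is good to about 2 mm. A picture is of the moment at which its call begins. There is no depth.
- job.finish_job(): hands the job in; it is judged then, once.
The state is a dict: "time_s": time; "joints": joint angles; "dq": joint speeds; "tau": joint torques, N m; "eef_pos": TCP position; "ee_rot": TCP orientation; "force": force on the tool from outside, world axes, zero at the start; "wrist_torque": the same for the moment, N m; "grip_width": opening from 0.0 (shut) to 1.0 (fully open); "grip_force": force on a finger pad.
Only numpy, scipy, OpenCV 4.12 (cv2) and the standard library are available. Lean on these libraries where they do the work, as an engineer would, in place of code of your own. Each camera call takes 0.05 s, during which the arm holds its last target. There are 200 camera calls.

## Working session

There is one attempt and no reset: what is moved stays moved. The work goes in short steps, Python scripts to look and compute and a tool call to move; the robot and the scene stay as the last step left them, time stands still between calls to the robot, and variables do not carry over. Pictures are saved under pics/ and viewed, at most 10 in all, crops included, and the job is handed in when it is done.

Besides the shell and the picture viewer there is one more tool, called after "Request:" as a command line: name --argument value ..., lists and objects as JSON in quotes. send_rows: Moves the arm, as the interface text tells. Its arguments: {"type":"object","properties":{"targets":{"type":"array","items":{"type":"number"}},"newtons":{"type":"number"}},"required":["targets"]}

```bash
mkdir -p pics
python3 - <<'E'
from rig import monitor, eyes
import cv2,pickle
s=monitor.sense();print(s)
d={}
for n in("scene","side"):
    d[n]=c=eyes.capture(n);cv2.imwrite(f"pics/{n}0.png",c["img"][:,:,::-1]);print(n,c["K"],c["distortion"],c["R"],c["t"])
pickle.dump(d,open("cal.pkl","wb"))
E
```

```text
{'time_s': 0.0, 'joints': array([-2.23401996e-01,  3.13421463e-01,  1.49844424e+00,  1.99288902e-05,
        1.33102924e+00, -2.23381599e-01]), 'dq': array([ 0.00057563, -0.00028834,  0.00183061, -0.00125705,  0.00287033,
        0.00089115]), 'tau': array([-5.78409599e-04, -4.12261176e+01, -2.59742296e+01, -3.58453699e-04,
        4.11797926e-03, -1.23038126e-05]), 'eef_pos': array([5.24733313e+02, 5.24442255e-02, 2.30746996e+02]), 'ee_rot': array([-5.56148149e-04,  7.07115520e-01,  7.07097742e-01, -3.38796212e-04]), 'force': array([0.23043626, 0.37290305, 0.14057988]), 'wrist_torque': array([0.0530311 , 0.01704522, 0.00724606]), 'grip_force': 0.0, 'grip_width': 1.0014677806425414}
scene [[574.22710089   0.         308.6070826 ]
 [  0.         574.22710089 241.13903037]
 [  0.           0.           1.        ]] [-0.13011247  0.          0.          0.          0.        ] [[ 0.86317157 -0.50486286  0.0069521 ]
 [-0.3398276  -0.59108173 -0.73153236]
 [ 0.37343277  0.62907542 -0.68177128]] [-445.15513043  226.12365966  776.8617278 ]
side [[473.49407151   0.         321.20300493]
 [  0.         473.49407151 238.19232724]
 [  0.           0.           1.        ]] [-0.02628764  0.          0.          0.          0.        ] [[-9.91046518e-01 -1.33515964e-01  5.35659613e-04]
 [-9.09234126e-02  6.71946791e-01 -7.34996900e-01]
 [ 9.77738846e-02 -7.28464822e-01 -6.78070255e-01]] [478.18459239  92.7560119  857.47969183]
```

View pics/scene0.png

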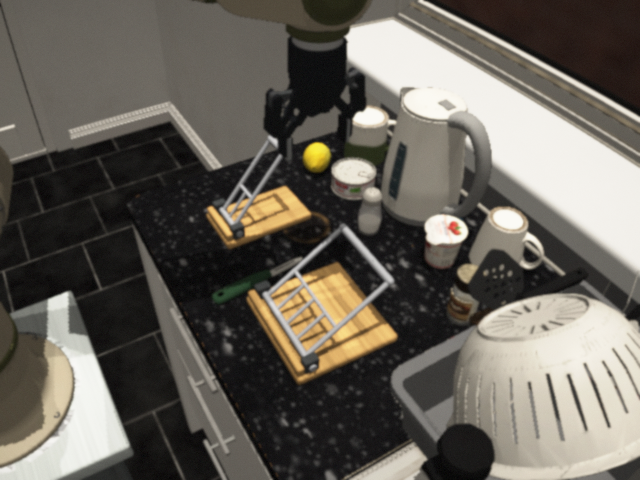

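View pics/side0.png

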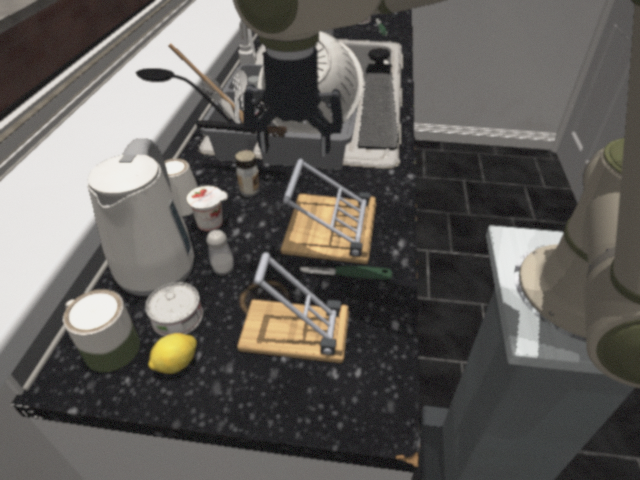

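The scene view shows the wide stand with its bar at about (345,230)–(391,285) and its hinge at about (266,299)–(311,362). In the side view its bar is at (299,164)–(288,197) and its hinge at (364,196)–(356,247). The narrow stand is on the left (+y). I'll triangulate these and enlarge both views.

```bash
cat > h.py <<'E'
import numpy as np,cv2,pickle
def P(c): return np.c_[c["R"],c["t"]]
def und(c,p): return cv2.undistortPoints(np.float64(p).reshape(-1,1,2),c["K"],np.array(c["distortion"])).reshape(-1,2)
def tri(a,pa,b,pb):
    X=cv2.triangulatePoints(P(a),P(b),und(a,pa).T,und(b,pb).T);return (X[:3]/X[3]).T
def proj(c,X): return cv2.projectPoints(np.float64(X).reshape(-1,1,3),cv2.Rodrigues(c["R"])[0],c["t"],c["K"],np.array(c["distortion"]))[0].reshape(-1,2)
E
python3 - <<'E'
from h import *
d=pickle.load(open("cal.pkl","rb"));a,b=d["scene"],d["side"]
pa=[(345,230),(391,285),(266,299),(311,362)];pb=[(288,197),(299,164),(356,247),(364,196)]
X=tri(a,pa,b,pb);np.set_printoptions(precision=1,suppress=True)
print(X);print(proj(a,X)-pa,proj(b,X)-pb)
na=[(272,142),(232,232)];nb=[(262,262),(328,345)];print(tri(a,na,b,nb))
A=cv2.resize(a["img"][210:390,240:400],(400,450),interpolation=2);B=cv2.resize(b["img"][150:270,275:385],(400,436),interpolation=2)
o=np.zeros((450,800,3),np.uint8);o[:,:400]=A;o[:436,400:]=B;cv2.imwrite("pics/crop1.png",o[:,:,::-1])
E
```

```text
[[ 550.5  -48.8  116.1]
 [ 550.2 -169.9  107.4]
 [ 418.8  -34.8   19.1]
 [ 414.4 -180.3   32.1]]
[[ 0.1 -0.1]
 [ 0.6 -0.4]
 [ 0.5 -0.2]
 [ 0.3 -0.1]] [[0.1 0. ]
 [0.4 0.2]
 [0.4 0.2]
 [0.2 0.1]]
[[542.7 163.8 159. ]
 [449.5 170.4 -14.9]]
```

View pics/crop1.png

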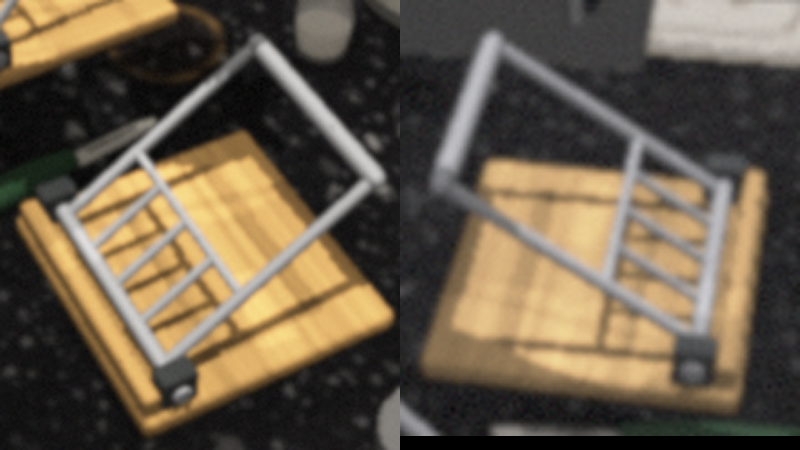

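Run:
```python
from h import *
np.set_printoptions(precision=1,suppress=True)
d=pickle.load(open("cal.pkl","rb"));a,b=d["scene"],d["side"]
pa=[(344.8,228),(391.2,281.2),(267.2,294.4),(307.2,354.8)];pb=[(286.6,198.1),(300,161),(356.1,243),(363.6,200.9)]
X=tri(a,pa,b,pb);print(X);print(proj(a,X)-pa,proj(b,X)-pb)
bar=X[:2].mean(0);hg=X[2:].mean(0);print(bar,hg,"len",np.linalg.norm(X[0]-X[1]),np.linalg.norm(X[2]-X[3]),"R",np.linalg.norm(bar-hg))
for i in(0,2):
    v=X[i]-X[i+1];print("yaw",np.arctan2(-v[0],v[1]))
w=bar-hg;print("angle",np.arctan2(w[2],np.hypot(*w[:2])),"from z only",np.arcsin((bar[2]-26)/160),"az",np.arctan2(w[1],w[0]))
```

```text
[[ 552.4  -45.1  116.3]
 [ 548.6 -169.9  115.3]
 [ 420.1  -35.5   29.4]
 [ 415.3 -166.    30.5]]
[[ 0.  -0. ]
 [ 0.  -0. ]
 [-0.   0. ]
 [-0.5  0.2]] [[ 0.   0. ]
 [ 0.   0. ]
 [-0.  -0. ]
 [-0.3 -0.1]]
[ 550.5 -107.5  115.8] [ 417.7 -100.7   29.9] len 124.83381160440399 130.62289543200615 R 158.3533136683847
yaw -0.0303545610106998
yaw -0.03641224052607335
angle 0.5736140284218431 from z only 0.5962308651436997 az -0.05073572840940402
```

Request:
send_rows --targets '[0,0,0,-0.6,0.15,0.25,0.4,0,0,0,-0.6,0.15,0.25,0.4,0,0,0,-0.6,0.12,0.25,0.4,0,0,2,0,0,0,0.4,0,0,0,0,0,0,0.4]'

```text
time_s: 0.72
eef_pos: [550.1, -107.5, 186.4]
ee_rot: [-0.0, 0.719, 0.695, 0.0]
force: [0.2, 0.3, 0.7]
grip_width: 0.701
grip_force: 0.0
```

Run:
```python
from rig import monitor, eyes
from h import *
np.set_printoptions(precision=2,suppress=True)
s=monitor.sense();print(s["time_s"],s["eef_pos"],s["ee_rot"],s["force"],s["grip_width"])
c=eyes.capture("wrist");pickle.dump(c,open("w1.pkl","wb"))
print("bar expected",proj(c,[[552.4,-45,116],[548.6,-170,116],[550.5,-107.5,116]]))
cv2.imwrite("pics/w1.png",c["img"][:,:,::-1])
```

```text
0.725 [ 550.12 -107.46  186.41] [-0.    0.72  0.69  0.  ] [0.15 0.33 0.73] 0.7006597423584806
bar expected [[314.82 126.52]
 [316.31 354.44]
 [315.62 249.05]]
```

View pics/w1.png

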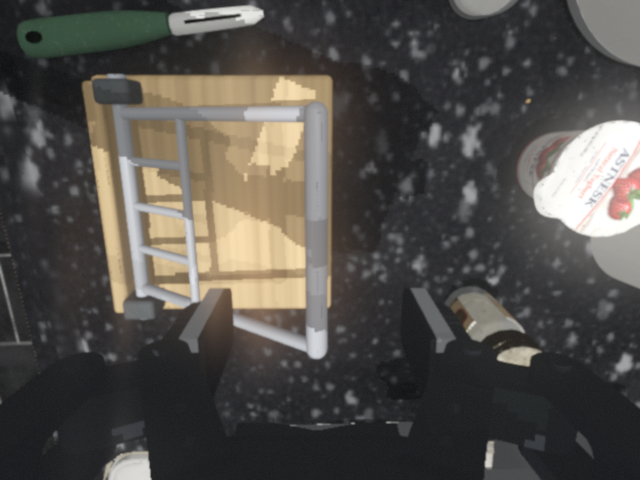

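The wrist view shows the bar at column 316, running from row 103 to row 357. It lies midway between the fingers (inner edges at 232 and 403), so x is right. y is about 5 mm off, which doesn't matter here. Next I'll go down and grip the bar.

Request:
send_rows --targets '[0,0,0,0.06,0,0.74,0.4,0,0,0,0,0,0.74,0.4,0,0,0,0,0,0,0.4,0,0,0,0,0,0,-1,0,0,0,0,0,0,-1]' --newtons 30

```text
time_s: 1.4
eef_pos: [551.3, -104.6, 99.6]
ee_rot: [0.002, 0.719, 0.695, 0.001]
force: [-0.5, -0.8, 0.1]
grip_width: 0.281
grip_force: 0.0
```

Request:
send_rows --targets '[0,0,0,0,0,0,-1,0,0,0,0,0,0,-1,0,0,0,0,0,0,-1,0,0,0,0,0,0,-1]'

```text
time_s: 1.9
eef_pos: [550.7, -104.5, 97.9]
ee_rot: [0.001, 0.719, 0.695, 0.0]
force: [0.9, -0.5, 1.6]
grip_width: 0.127
grip_force: 29.5
```

Request:
send_rows --targets '[0,0,0,0,-0.12,-0.167,-1,0,0,0,0,-0.132,-0.155,-1,0,0,0,0,-0.143,-0.147,-1,0,0,0,0,0,0,-1]'

```text
time_s: 2.4
eef_pos: [527.8, -103.8, 127.0]
ee_rot: [0.002, 0.719, 0.695, 0.001]
force: [5.5, 0.5, 6.3]
grip_width: 0.126
grip_force: 30.6
```

Request:
send_rows --targets '[0,0,0,0,-0.14,-0.135,-1,0,0,0,0,-0.155,-0.125,-1,0,0,0,0,-0.165,-0.12,-1,0,0,0,0,0,0,-1]'

```text
time_s: 2.9
eef_pos: [500.3, -102.9, 149.7]
ee_rot: [0.002, 0.719, 0.695, 0.001]
force: [5.4, 0.6, 9.1]
grip_width: 0.121
grip_force: 30.6
```

Run:
```python
from rig import monitor, eyes
from h import *
s=monitor.sense();print(s["eef_pos"],s["force"],s["grip_width"])
a=eyes.capture("scene");b=eyes.capture("side");pickle.dump((a,b),open("g.pkl","wb"))
A=cv2.resize(a["img"][170:390,220:420],(400,440));B=cv2.resize(b["img"][100:270,255:405],(400,453))
o=np.zeros((453,800,3),np.uint8);o[:440,:400]=A;o[:,400:]=B;cv2.imwrite("pics/crop2.png",o[:,:,::-1])
```

```text
[ 500.25140245 -102.91196062  149.67574437] [5.40031729 0.5631496  9.06214412] 0.12099072490728181
```

View pics/crop2.png

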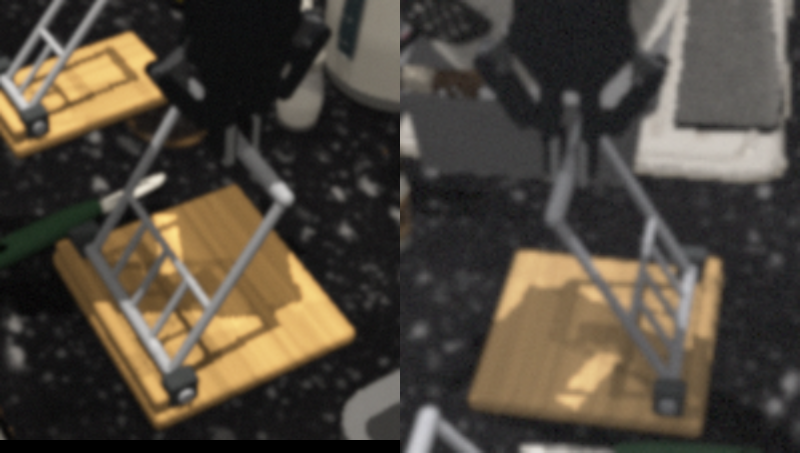

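The bar is still in the grip, and the rest slopes at about 1.04 rad. Now I'll release it and withdraw upwards.

Request:
send_rows --targets '[0,0,0,0,0,0,0.2,0,0,0,0,0,0,0.2,0,0,0,0,0,0,0.2,0,0,0,0,0,0,0.2,0,0,0,0,0,0,0.2]'

```text
time_s: 3.62
eef_pos: [499.0, -102.6, 148.3]
ee_rot: [-0.0, 0.719, 0.695, -0.0]
force: [0.2, -0.1, 0.5]
grip_width: 0.6
grip_force: 0.0
```

Request:
send_rows --targets '[0,0,0,0,0,-0.3,0.2,0,0,0,0,0,-0.6,0.2,0,0,0,0,0,-0.8,0.2,0,0,0,0,0,-0.5,0.2,0,0,0,0,0,0,0.2]'

```text
time_s: 4.25
eef_pos: [499.7, -102.9, 282.4]
ee_rot: [0.002, 0.719, 0.695, 0.001]
force: [0.2, 0.2, -0.7]
grip_width: 0.597
grip_force: 0.0
```

Run:
```python
from rig import monitor, eyes
from h import *
s=monitor.sense();print(s["eef_pos"],s["force"],s["grip_width"])
a=eyes.capture("scene");b=eyes.capture("side");pickle.dump((a,b),open("g.pkl","wb"))
A=cv2.resize(a["img"][170:390,220:420],(400,440));B=cv2.resize(b["img"][100:270,255:405],(400,453))
o=np.zeros((453,800,3),np.uint8);o[:440,:400]=A;o[:,400:]=B;cv2.imwrite("pics/crop3.png",o[:,:,::-1])
```

```text
[ 499.65734113 -102.89463021  282.37264687] [ 0.19744522  0.18329458 -0.71703628] 0.5965326746461745
```

View pics/crop3.png

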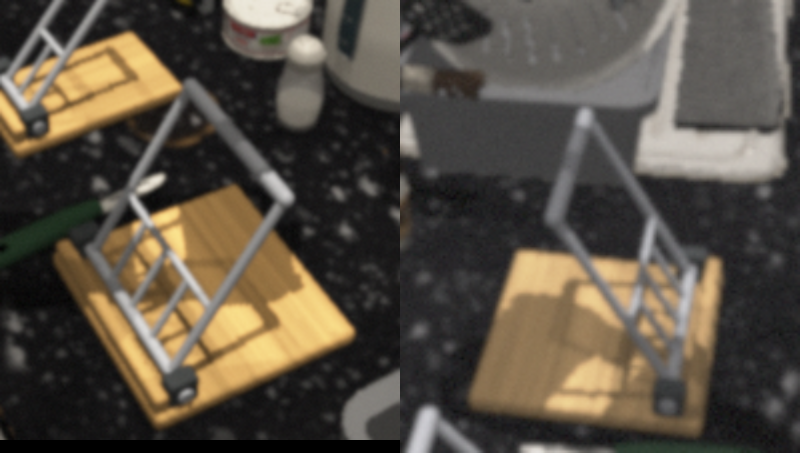

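The rest is free and standing. In the crops the bar runs (192,88)–(288,193) in the scene view and (585,116)–(555,215) in the side view. I'll check the angle and hand the job in if it holds.

Run:
```python
from h import *
from rig import job
a,b=pickle.load(open("g.pkl","rb"))
X=tri(a,[(316,214),(364,266.5)],b,[(313.1,180.6),(324.4,143.5)]);m=X.mean(0)
th=np.arctan2(m[2]-27,m[0]-417.5);print(X,th,np.hypot(m[2]-27,m[0]-417.5))
if .92<th<1.17: print(job.finish_job())
```

```text
[[ 502.44743492  -41.61096713  162.81315671]
 [ 499.98471334 -165.10131493  163.87058591]] 1.0201347243857157 159.9921464949129
the job is handed in; nothing more can be done
None
```

The wider stand's back rest now stands by its own hinge at about 1.02 rad (58°), measured from the cameras after release; the narrower stand was never touched, the gripper is clear, and the job is handed in at about 4.3 s (no verdict was returned).

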